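# Close the paper-clip pot with the lid that fits

### The job

The white pot of paper clips stands open, and near it are three wooden lids that differ only in width. Put on the pot the one lid that fits its mouth, seated flat on the rim all round with its plug inside, and leave the pot upright about where it stands and the other two lids where they are.

Things in the scene. Friction and masses are not known exactly. Their poses are not given: they have to be found in the camera images.
- pot: Open round white stoneware pot of paper clips, loose, upright, 76 mm in outer diameter and 70 mm high, wall 6 mm, mouth 64 mm in diameter, about 0.7 kg. Origin: centre of its underside; z up, so the rim lies at z = 70 mm. The clips lie low and are not in the way.
- lid_small: Plain wooden lid, flange 56 mm wide, plug below it tapering from 36 to 30 mm at its foot: too small, it would fall into the pot. Round knob on the middle 24 mm wide. Stands on the desk, knob up, about 70 g. Origin: centre of the plug's foot, z up; plug 0 to 14 mm, flange 14 to 22, knob 22 to 52.
- lid_middle: Plain wooden lid, flange 78 mm wide, plug below it tapering from 56 to 44 mm at its foot; it fits the pot: seated, its flange rests on the rim and its origin lies 56 mm above the pot's. Round knob on the middle 24 mm wide. Stands on the desk, knob up, about 70 g. Origin: centre of the plug's foot, z up; plug 0 to 14 mm, flange 14 to 22, knob 22 to 52.
- lid_large: Plain wooden lid, flange 100 mm wide, plug below it tapering from 84 to 76 mm at its foot: too wide to enter the pot. Round knob on the middle 24 mm wide. Stands on the desk, knob up, about 70 g. Origin: centre of the plug's foot, z up; plug 0 to 14 mm, flange 14 to 22, knob 22 to 52.

How it is judged (in metres and radians):
At the end, for the whole second after the job is handed in: The middle lid is seated on the pot knob up, within 10 mm of its centre and 4 mm of its seated height, flat on the rim to 5 degrees and at rest; the pot is upright (5 degrees) at rest within 50 mm of where it stood; the small and the large lid are within 30 mm of where they stood (horizontal distance between lid_middle and pot below 0.01 m and z of lid_middle in the frame of pot between 0.052 and 0.06 m and angle between the z axis of lid_middle and the z axis of pot, either way round below 0.09 rad and angle between lid_middle's own z axis and vertical below 0.14 rad and angle between pot's own z axis and vertical below 0.09 rad and distance of pot from where it was at the start of the episode below 0.05 m and linear speed of each of lid_middle, pot below 0.02 m/s and distance of each of lid_small, lid_large from where it was at the start of the episode below 0.03 m); the robot touches nothing.
It fails at once if the small lid is moved more than 40 mm from where it stood (distance of lid_small from where it was at the start of the episode above 0.04 m).
It fails at once if the large lid is moved more than 40 mm from where it stood (distance of lid_large from where it was at the start of the episode above 0.04 m).
It fails at once if the pot is tipped by more than 25 degrees (angle between pot's own z axis and vertical above 0.44 rad).
It also fails if it takes over 35 s, if anything falls off the work surface, if the arm or the gripper's body presses on something with over 40 N, if the wrist force passes 120 N, or if a joint passes its speed limit or range.

### The arm

A 6-joint arm with a two-finger parallel gripper is mounted at the origin on the work surface; the furniture and walls round the work are solid. World frame = base frame: x ahead of the robot, y to its left, z up, the work surface at z = 0. Lengths are in mm, angles in rad, forces in N, time in s.
With the tool pointing down it reaches from about 275 to 750 mm from the base axis. Payload 10.2 kg.
Tool frame: the origin (TCP) lies at the very end of the fingers, on their centre line; the grasp point (between the pads) lies 19 mm behind it; z points along the fingers, y is the line along which they close (so a half turn about z gives the same grasp; the last joint's range is limited). The gripper opens to 85 mm and grips with 20 to 120 N. Pads are 22 mm wide; open, the fingers measure 114 mm over their backs; the gripper's body (76 mm by 85 mm) begins 54 mm behind the grasp point. The pads swing forward as they close: fully open they stand 13 mm farther back than shut.
Start: joints at [-1.488, 0.313, 1.498, -0, 1.331, -0.223], TCP at [158.042, -500.654, 231.294] pointing down, gripper open.
Joint ranges: [-2.94, 2.94], [-0.97, 2.17], [0.19, 2.56], [-1.23, 4.37], [0.02, 3.11], [-2.88, 2.88]. Speed limits (rad/s): [2.39, 2.39, 3.01, 3.14, 3.14, 3.14].

### API

Orientations are given as a unit quaternion [w, x, y, z].
In Python, from rig import telemetry, optics, ctrl gives the robot as it stands.
- The arm moves only by the tool servo_tool, never from a script. Its argument "deltas" is a list of rows, each a list of 3 entries, a list of its own where there are three numbers: the shift along the tool's x, y, z in units of 20 cm (1.0 is 20 cm), then the turn, a rotation vector about the tool's x, y, z in units of 90 degrees (1.0 is 90 degrees), then the opening, from 0 (shut) to 1 (fully open). A call has 1 to 8 rows; each row shifts and turns the commanded pose from where the row before left it, along the tool's axes as they then stand; what a row does not reach is not made up. A row lasts 1/10 s, in which the tool goes at most 50 mm and 8.59 degrees, less where a joint would pass 70% of its speed; a pose out of reach is approached as far as the arm can. A call with a number of a shift or a turn outside -1 to 1 is refused whole. A call with a gripper value outside its range is refused whole. The fingers move at their own pace and stop on an object; "squeeze" is the grip in N (left out, the last holds). Time passes only in rows, so rows that do not move let the fingers close. It gives the time, the measured TCP pose, the force, the opening and the grip force at its end, in the units of the state.
- telemetry.sense(): the state, without advancing time (a new reading comes with each control period).
- optics.capture(name): name is "side" or "top" or "wrist"; returns the picture (400x640x3 uint8, blue, green, red); there is no depth.
- optics.camera_model(name): a dict with "vfov" (degrees; the focal length in pixels is half the picture's height over the tangent of half this angle, whatever the lens; pixels are square), "cx", "cy" (the principal point, pixels), "dist" ([k1, k2, p1, p2, k3] as OpenCV has them; the pictures are not rectified), "R" (3x3) and "t" (3): a world point X has camera coordinates R X + t; the wrist camera has in their place "mount" (4x4, takes a point from camera to tool coordinates, whose origin is the TCP and whose axes are the flange's). Camera axes: x right, y down, z forward; pixel columns grow to the right and rows downward; lengths in mm; the calibration is good to about 2 mm. A picture is of the moment at which its call begins: read the wrist's pose just before it. camera_model takes no time and is no camera call.
- ctrl.finish_job(): hands the job in; it is judged then, once.
The state is a dict: "time_s": time; "joints": joint angles; "dq": joint speeds; "tau": joint torques, N m; "eef_pos": TCP position; "ee_rot": TCP orientation; "force": force on the tool from outside, world axes, zero at the start; "wrist_torque": the same for the moment, N m; "grip_width": opening from 0.0 (shut) to 1.0 (fully open); "grip_force": force on a finger pad.
Only numpy, scipy, OpenCV 4.12 (cv2) and the standard library are available. Lean on these libraries where they do the work, as an engineer would, in place of code of your own. Each camera call takes 0.05 s, during which the arm holds its last target. There are 200 camera calls.

## Working session

There is one attempt and no reset: what is moved stays moved. The work goes in short steps, Python scripts to look and compute and a tool call to move; the robot and the scene stay as the last step left them, time stands still between calls to the robot, and variables do not carry over. Pictures are saved under pics/ and viewed, at most 10 in all, crops included, and the job is handed in when it is done.

Besides the shell and the picture viewer there is one more tool, called after "Request:" as a command line: name --argument value ..., lists and objects as JSON in quotes. servo_tool: Moves the arm, as the interface text tells. Its arguments: {"type":"object","properties":{"deltas":{"type":"array"},"squeeze":{"type":"number"}},"required":["deltas"]}

```bash
mkdir -p pics
cat > h.py <<'E'
import numpy as np, cv2
from rig import telemetry, optics, ctrl
from scipy.spatial.transform import Rotation as Rn
def Rt(q): return Rn.from_quat([q[1],q[2],q[3],q[0]]).as_matrix()
def ray(name,px,s=None):
    m=optics.camera_model(name); f=200/np.tan(np.radians(m['vfov'])/2)
    K=np.array([[f,0,m['cx']],[0,f,m['cy']],[0,0,1]])
    u=cv2.undistortPoints(np.array([[px]],float),K,np.array(m['dist'],float))[0,0]
    d=np.array([u[0],u[1],1.])
    if name=='wrist':
        M=np.array(m['mount']); R=Rt(s['ee_rot'])
        return R@M[:3,3]+np.array(s['eef_pos']), R@(M[:3,:3]@d)
    R=np.array(m['R']); return -R.T@np.array(m['t']), R.T@d
def onz(name,px,z,s=None):
    o,d=ray(name,px,s); return o+d*(z-o[2])/d[2]
E
python3 - <<'E'
from h import *
s=telemetry.sense(); print(s)
a=optics.capture('top'); b=optics.capture('side'); 
cv2.imwrite('pics/top.png',a); cv2.imwrite('pics/side.png',b)
E
```

```text
{'time_s': 0.0, 'joints': array([-1.48843129e+00,  3.13473419e-01,  1.49845646e+00, -5.64493292e-06,
        1.33104294e+00, -2.23400098e-01]), 'dq': array([-4.97815175e-04, -1.39110650e-03,  8.12057015e-04, -5.48721318e-05,
       -9.94393724e-04, -5.67773288e-04]), 'tau': array([-9.18472360e-04, -4.12266111e+01, -2.59744012e+01, -2.57934053e-04,
        4.08306776e-03, -7.87425506e-06]), 'eef_pos': array([ 158.0008359 , -500.37230745,  230.71581628]), 'ee_rot': array([-6.88560216e-04,  9.88335868e-01,  1.52288334e-01,  4.58881105e-05]), 'force': array([ 0.12403778,  0.80441164, -0.34231027]), 'wrist_torque': array([-0.07560304, -0.02829574, -0.02033368]), 'grip_force': 0.0, 'grip_width': 1.0004063805951773}
```

View pics/top.png

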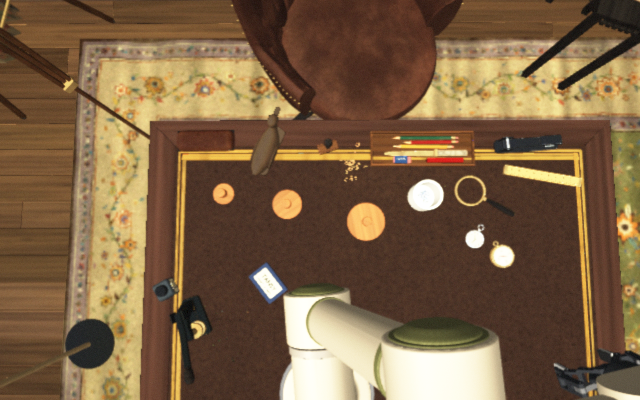

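View pics/side.png

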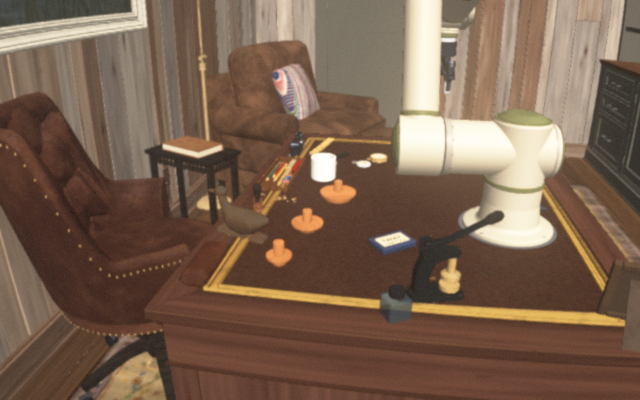

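The top view shows the small lid at (223,193), the middle at (287,204), the large at (366,221) and the pot at (425,195). The side view agrees.

Run:
```python
from h import *
a=cv2.imread('pics/top.png'); hsv=cv2.cvtColor(a,cv2.COLOR_BGR2HSV)
def blob(m,c,r=28):
    z=np.zeros_like(m); z[c[1]-r:c[1]+r,c[0]-r:c[0]+r]=m[c[1]-r:c[1]+r,c[0]-r:c[0]+r]
    k=max(cv2.findContours(z,0,1)[0],key=cv2.contourArea); return cv2.minEnclosingCircle(cv2.convexHull(k))
wood=cv2.inRange(hsv,(5,90,140),(25,255,255)); white=cv2.inRange(hsv,(0,0,130),(180,80,255))
for n,m,c,z in [('s',wood,(223,193),22),('m',wood,(287,204),22),('l',wood,(366,221),22),('pot',white,(425,194),70)]:
    (x,y),r=blob(m,c); p=onz('top',(x,y),z); q=onz('top',(x+r,y),z); print(n,x,y,r,p,2*np.linalg.norm(p-q))
s=telemetry.sense(); print(Rt(s['ee_rot']).round(3)); print(np.array(optics.camera_model('wrist')['mount']).round(3), optics.camera_model('wrist')['vfov'])
m=optics.camera_model('top'); print(-np.array(m['R']).T@np.array(m['t']))
```

```text
s 222.9558868408203 193.5196075439453 11.054664611816406 [521.25280901 275.12477006  22.        ] 58.99273599476043
m 286.7088623046875 203.93008422851562 15.05461311340332 [493.07475312 105.03019259  22.        ] 79.93591552095747
l 365.5927734375 221.2628936767578 19.436702728271484 [ 446.71679392 -103.63359025   22.        ] 102.54723494207765
pot 425.0 195.0 18.43918800354004 [ 510.82012862 -249.25566828   70.        ] 93.16689742743493
[[ 0.954  0.301 -0.   ]
 [ 0.301 -0.954  0.001]
 [ 0.    -0.001 -1.   ]]
[[-1.00000e-03 -9.58000e-01 -2.87000e-01  7.26760e+01]
 [ 1.00000e+00 -1.00000e-03 -1.00000e-03 -1.90000e-01]
 [ 0.00000e+00 -2.87000e-01  9.58000e-01 -1.41752e+02]
 [ 0.00000e+00  0.00000e+00  0.00000e+00  1.00000e+00]] 64.43325043819941
[ 403.13734599   10.56822164 1043.29981827]
```

Request:
servo_tool --deltas '[[[0.23,-0.074,0],[0,0,0],1],[[0.23,-0.074,0],[0,0,0],1],[[0.23,-0.074,0],[0,0,0],1],[[0.23,-0.074,0],[0,0,0],1],[[0.23,-0.074,0],[0,0,0],1],[[0.23,-0.074,0],[0,0,0],1],[[0.23,-0.074,0],[0,0,0],1],[[0.2,-0.07,0],[0,0,0],1]]'

```text
time_s: 0.9
eef_pos: [469.4, -277.7, 231.0]
ee_rot: [-0.0, 0.988, 0.153, -0.0]
force: [-0.1, -0.6, -0.3]
grip_width: 0.999
grip_force: 0.0
```

Request:
servo_tool --deltas '[[[0,0,0],[0,0,0],1],[[0,0,0],[0,0,0],1],[[0,0,0],[0,0,0],1]]'

```text
time_s: 1.2
eef_pos: [467.2, -280.1, 231.1]
ee_rot: [-0.0, 0.988, 0.152, -0.0]
force: [0.0, -0.0, -0.8]
grip_width: 0.999
grip_force: 0.0
```

Run:
```python
from h import *
s=telemetry.sense(); print(s['time_s'],s['eef_pos'],s['ee_rot'],s['joints'])
a=optics.capture('wrist'); cv2.imwrite('pics/w1.png',a); np.save('w1.npy',np.r_[s['eef_pos'],s['ee_rot']])
```

```text
1.2 [ 467.18271957 -280.08000997  231.09389825] [-1.45821636e-04  9.88404451e-01  1.51843864e-01 -2.47350520e-04] [-7.55123262e-01  3.56879451e-01  1.43746516e+00 -2.15607955e-04
  1.34778243e+00  5.10853791e-01]
```

View pics/w1.png

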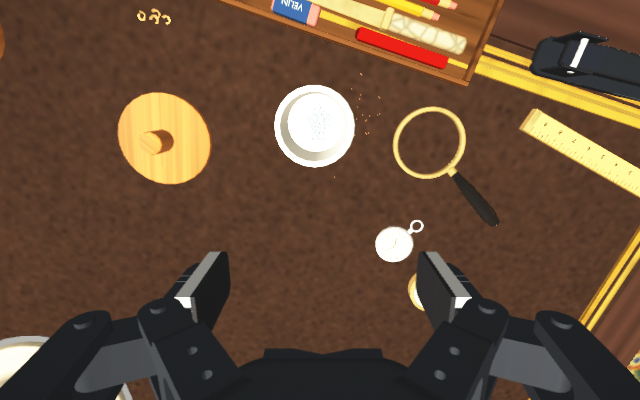

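The pot's rim is at (314,126), about 40 px in radius, and the large lid is to its left. Next I fit the rim and move over to the middle lid.

```bash
cat > p.py <<'E'
from h import *
v=np.load('w1.npy'); s=dict(eef_pos=v[:3],ee_rot=v[3:])
hsv=cv2.cvtColor(cv2.imread('pics/w1.png'),cv2.COLOR_BGR2HSV)
m=cv2.inRange(hsv,(0,0,110),(180,70,255)); z=np.zeros_like(m); z[75:180,262:362]=m[75:180,262:362]
k=max(cv2.findContours(z,0,1)[0],key=cv2.contourArea)[:,0].astype(float)
P=np.array([onz('wrist',p,70,s)[:2] for p in k[::2]],np.float32)
print('pot',cv2.minEnclosingCircle(P),cv2.fitEllipse(P))
E
python3 p.py
```

```text
pot ((512.3572998046875, -257.0453186035156), 37.836605072021484) ((512.44580078125, -257.0274353027344), (74.51704406738281, 74.65612030029297), 72.92098236083984)
```

Request:
servo_tool --deltas '[[[0.073,-0.222,0],[0,0,0],1],[[0.073,-0.222,0],[0,0,0],1],[[0.073,-0.222,0],[0,0,0],1],[[0.073,-0.222,0],[0,0,0],1],[[0.073,-0.222,0],[0,0,0],1],[[0.073,-0.222,0],[0,0,0],1],[[0.073,-0.222,0],[0,0,0],1],[[0.073,-0.222,0],[0,0,0],1]]'

```text
time_s: 2.05
eef_pos: [472.0, 95.1, 231.6]
ee_rot: [0.0, 0.988, 0.151, 0.0]
force: [1.3, 0.9, -0.1]
grip_width: 0.999
grip_force: 0.0
```

Request:
servo_tool --deltas '[[[0,0,0.1],[0,0,0],0.7],[[0,0,0.1],[0,0,0],0.7],[[0,0,0],[0,0,0],0.7],[[0,0,0],[0,0,0],0.7],[[0,0,0],[0,0,0],0.7]]'

```text
time_s: 2.55
eef_pos: [472.8, 93.7, 192.4]
ee_rot: [0.0, 0.988, 0.152, 0.001]
force: [-0.1, -0.1, -0.0]
grip_width: 0.7
grip_force: 0.0
```

Run:
```python
from h import *
s=telemetry.sense(); print(s['time_s'],s['eef_pos'],s['ee_rot'],s['joints'])
a=optics.capture('wrist'); cv2.imwrite('pics/w2.png',a); np.save('w2.npy',np.r_[s['eef_pos'],s['ee_rot']])
```

```text
2.55 [472.84189349  93.6952755  192.43541724] [1.88174928e-04 9.88425097e-01 1.51706931e-01 8.93592209e-04] [-4.80461373e-02  2.53340224e-01  1.68284067e+00 -1.41065477e-05
  1.20358543e+00  1.21816519e+00]
```

View pics/w2.png

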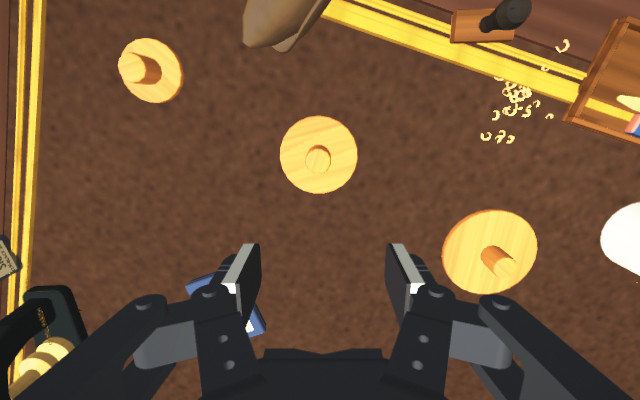

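The middle lid is in the centre at (318,154), with its knob at (318,158). There is open space around it.

Run:
```python
from h import *
v=np.load('w2.npy'); s=dict(eef_pos=v[:3],ee_rot=v[3:])
hsv=cv2.cvtColor(cv2.imread('pics/w2.png'),cv2.COLOR_BGR2HSV)
m=cv2.inRange(hsv,(8,60,120),(30,255,255)); z=np.zeros_like(m); z[108:205,270:368]=m[108:205,270:368]
k=max(cv2.findContours(z,0,1)[0],key=cv2.contourArea)[:,0].astype(float)
P=np.array([onz('wrist',p,22,s)[:2] for p in k[::2]],np.float32)
e=cv2.fitEllipse(P); print(cv2.minEnclosingCircle(P),e, 'knob',onz('wrist',(318,159),52,s))
c=np.array([*e[0],26.]); R=Rt(s['ee_rot'])
print('delta tool',R.T@(c-v[:3]))
```

```text
((492.856689453125, 104.77993774414062), 39.17919921875) ((492.8030090332031, 104.77452087402344), (76.96807861328125, 77.27271270751953), 138.5159454345703) knob [494.44529542 105.11447246  52.        ]
delta tool [ 22.08045879  -4.68993606 166.47042309]
```

Request:
servo_tool --deltas '[[[0.06,-0.012,0.1],[0,0,0],0.7],[[0.05,-0.012,0.18],[0,0,0],0.7],[[0,0,0.18],[0,0,0],0.7],[[0,0,0.17],[0,0,0],0.7],[[0,0,0.12],[0,0,0],0.7],[[0,0,0.07],[0,0,0],0.7],[[0,0,0],[0,0,0],0.7],[[0,0,0],[0,0,0],0.7]]'

```text
time_s: 3.4
eef_pos: [492.5, 105.4, 28.2]
ee_rot: [0.0, 0.988, 0.152, 0.001]
force: [-0.4, -0.2, 0.1]
grip_width: 0.7
grip_force: 0.0
```

Request:
servo_tool --deltas '[[[0,0,0],[0,0,0],0.4],[[0,0,0],[0,0,0],0.2],[[0,0,0],[0,0,0],0],[[0,0,0],[0,0,0],0],[[0,0,0],[0,0,0],0],[[0,0,0],[0,0,0],0]]' --squeeze 40

```text
time_s: 4.0
eef_pos: [492.4, 105.6, 28.1]
ee_rot: [0.0, 0.988, 0.152, 0.001]
force: [-1.3, -0.4, 8.2]
grip_width: 0.264
grip_force: 39.3
```

Request:
servo_tool --deltas '[[[0,0,-0.05],[0,0,0],0],[[0,0,-0.15],[0,0,0],0],[[0,0,-0.2],[0,0,0],0],[[0,0,-0.2],[0,0,0],0],[[0,0,-0.15],[0,0,0],0],[[0,0,-0.05],[0,0,0],0],[[0,0,0],[0,0,0],0]]'

```text
time_s: 4.7
eef_pos: [492.1, 105.6, 188.2]
ee_rot: [0.0, 0.988, 0.152, 0.001]
force: [0.4, 0.0, -2.2]
grip_width: 0.261
grip_force: 39.5
```

Request:
servo_tool --deltas '[[[-0.02,0.08,0],[0,0,0],0],[[-0.05,0.2,0],[0,0,0],0],[[-0.06,0.22,0],[0,0,0],0],[[-0.06,0.22,0],[0,0,0],0],[[-0.06,0.22,0],[0,0,0],0],[[-0.06,0.22,0],[0,0,0],0],[[-0.06,0.22,0],[0,0,0],0],[[-0.05,0.2,0],[0,0,0],0]]'

```text
time_s: 5.5
eef_pos: [505.9, -222.8, 185.1]
ee_rot: [-0.001, 0.988, 0.152, -0.001]
force: [1.3, 0.7, -0.9]
grip_width: 0.264
grip_force: 39.5
```

Request:
servo_tool --deltas '[[[-0.03,0.1,0],[0,0,0],0],[[-0.01,0.05,0],[0,0,0],0],[[0,0,0],[0,0,0],0],[[0,0,0],[0,0,0],0],[[0,0,0],[0,0,0],0]]'

```text
time_s: 6.0
eef_pos: [508.3, -250.8, 187.1]
ee_rot: [-0.0, 0.988, 0.153, -0.0]
force: [-0.0, 0.3, -0.3]
grip_width: 0.262
grip_force: 39.5
```

Run:
```python
from h import *
s=telemetry.sense(); print(s['time_s'],s['eef_pos'],s['grip_width'])
a=optics.capture('wrist'); b=optics.capture('side')[100:220,260:420]; cv2.imwrite('pics/w3.png',np.vstack([cv2.resize(a,(480,300)),cv2.resize(b,(480,300))])[:,:])
print(Rt(s['ee_rot']).T@(np.array([512.4,-257,0])-s['eef_pos']))
```

```text
6.0 [ 508.34040737 -250.76154231  187.10429939] 0.262094648399002
[  2.03121277   7.28553347 187.09947267]
```

View pics/w3.png

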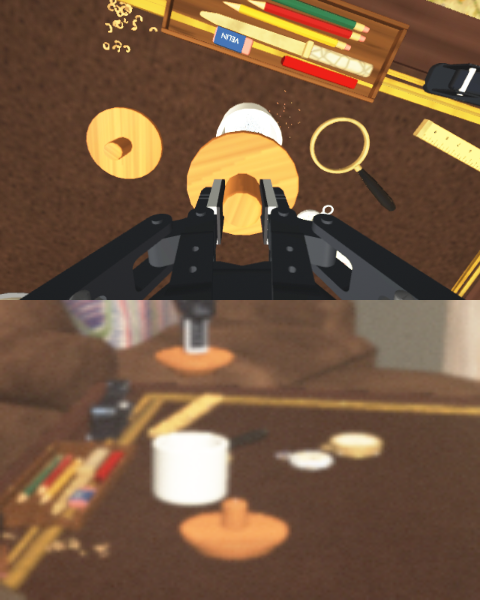

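The lid is level and held centrally, and the pot is just behind it at (250,125). I make a small shift and lower it.

Request:
servo_tool --deltas '[[[0.01,0.036,0],[0,0,0],0],[[0,0,0.08],[0,0,0],0],[[0,0,0.15],[0,0,0],0],[[0,0,0.12],[0,0,0],0],[[0,0,0.07],[0,0,0],0],[[0,0,0.03],[0,0,0],0],[[0,0,0],[0,0,0],0],[[0,0,0],[0,0,0],0]]'

```text
time_s: 6.9
eef_pos: [512.8, -258.7, 98.2]
ee_rot: [0.001, 0.988, 0.152, 0.0]
force: [0.0, -0.2, -1.1]
grip_width: 0.265
grip_force: 39.6
```

Request:
servo_tool --deltas '[[[0,0,0.02],[0,0,0],0],[[0,0,0.02],[0,0,0],0],[[0,0,0.01],[0,0,0],0],[[0,0,0],[0,0,0],0]]'

```text
time_s: 7.3
eef_pos: [512.2, -258.3, 87.0]
ee_rot: [-0.0, 0.988, 0.152, -0.0]
force: [0.1, 0.8, -0.7]
grip_width: 0.265
grip_force: 39.6
```

Request:
servo_tool --deltas '[[[0,0,0.008],[0,0,0],0],[[0,0,0.007],[0,0,0],0],[[0,0,0],[0,0,0],0],[[0,0,0],[0,0,0],0]]'

```text
time_s: 7.7
eef_pos: [512.4, -258.4, 84.4]
ee_rot: [0.0, 0.988, 0.152, 0.0]
force: [-0.2, -0.4, 0.2]
grip_width: 0.263
grip_force: 39.6
```

Request:
servo_tool --deltas '[[[0,0,0.005],[0,0,0],0],[[0,0,0.005],[0,0,0],0],[[0,0,0],[0,0,0],0],[[0,0,0],[0,0,0],0]]'

```text
time_s: 8.1
eef_pos: [512.5, -258.6, 84.0]
ee_rot: [0.0, 0.988, 0.152, 0.0]
force: [-5.5, 1.4, 14.1]
grip_width: 0.267
grip_force: 40.9
```

Contact is at the expected seated height. I open a little and then withdraw straight up.

Request:
servo_tool --deltas '[[[0,0,-0.005],[0,0,0],0.35],[[0,0,0],[0,0,0],0.5],[[0,0,0],[0,0,0],0.6],[[0,0,0],[0,0,0],0.6],[[0,0,-0.05],[0,0,0],0.6],[[0,0,-0.15],[0,0,0],0.6],[[0,0,-0.2],[0,0,0],0.6],[[0,0,-0.15],[0,0,0],0.6]]'

```text
time_s: 8.9
eef_pos: [512.6, -258.5, 196.3]
ee_rot: [0.001, 0.988, 0.152, 0.001]
force: [0.5, -0.2, -0.0]
grip_width: 0.604
grip_force: 0.0
```

Request:
servo_tool --deltas '[[[-0.1,0,-0.1],[0,0,0],0.6],[[-0.1,0,0],[0,0,0],0.6],[[0,0,0],[0,0,0],0.6],[[0,0,0],[0,0,0],0.6],[[0,0,0],[0,0,0],0.6]]'

```text
time_s: 9.4
eef_pos: [474.6, -270.2, 213.2]
ee_rot: [-0.0, 0.988, 0.152, -0.0]
force: [0.4, 0.1, -1.1]
grip_width: 0.602
grip_force: 0.0
```

Run:
```python
from h import *
s=telemetry.sense(); print(s['time_s'],s['eef_pos'],s['force'])
a=optics.capture('wrist'); b=optics.capture('side')[130:220,280:400]; cv2.imwrite('pics/w4.png',np.vstack([cv2.resize(a,(400,250)),cv2.resize(b,(466,350))[:,:400]]))
hsv=cv2.cvtColor(a,cv2.COLOR_BGR2HSV)
m=cv2.inRange(hsv,(8,60,120),(30,255,255))
for k in cv2.findContours(m,0,1)[0]:
    if cv2.contourArea(k)<2500: continue
    P=np.array([onz('wrist',p,78,s)[:2] for p in k[:,0].astype(float)],np.float32); print(cv2.fitEllipse(P))
```

```text
9.4 [ 474.62291597 -270.15061798  213.2124459 ] [ 0.35596012  0.11740157 -1.08301441]
((568.8989868164062, -482.5376281738281), (23.204246520996094, 147.24749755859375), 169.18209838867188)
((531.947998046875, -359.15618896484375), (64.50249481201172, 68.45919036865234), 157.0942840576172)
((463.2298889160156, -129.33094787597656), (82.30899047851562, 84.13166046142578), 35.08347702026367)
((512.5164794921875, -258.4265441894531), (77.0174331665039, 77.1985855102539), 166.58193969726562)
((613.20849609375, -326.7903137207031), (64.10691833496094, 318.125244140625), 3.349561929702759)
```

View pics/w4.png

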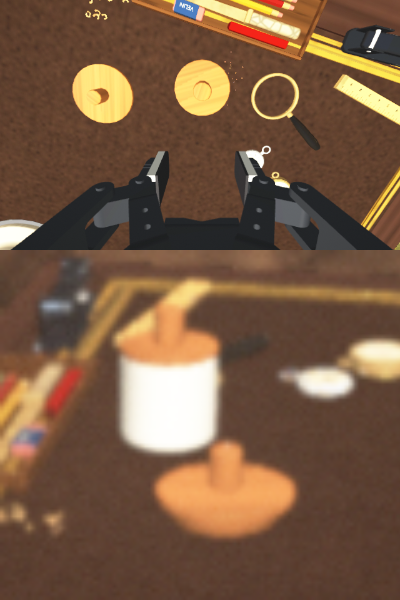

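The lid sits flat on the pot at (203,88), centred at (512.5,-258.4), which is 1.4 mm from the pot's measured centre. Fitted at rim height, its width matches too. The gripper is clear.

```bash
python3 -c "from rig import ctrl; print(ctrl.finish_job())"
```

```text
the job is handed in; nothing more can be done
None
```

The middle lid is on the pot, flat on the rim and about 1.4 mm off centre in the last picture; I left the other two lids alone, and the job was handed in at about 9.5 s, with no verdict returned.

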